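# Unlock and open the guard of a tube decapper

### The arm

A 6-joint arm with a two-finger parallel gripper is mounted at the origin on the work surface. World frame = base frame: x ahead of the robot, y to its left, z up, the work surface at z = 0. Lengths are in m, angles in rad, forces in N, time in s.
With the tool pointing down it reaches from about 0.3 to 0.775 m from the base axis. Payload 14.6 kg.
Tool frame: the origin (TCP) lies midway between the tips of the shut fingers; the grasp point (between the pads) lies 19 mm behind it (ctrl.tcp_to_grasp is the z of the grasp point in the tool frame, in m); z points along the fingers, y is the line along which they close (so a half turn about z gives the same grasp; the last joint's range is limited). The gripper opens to 94 mm and grips with 3 to 60 N. Pads are 16 mm wide; open, the fingers measure 119 mm over their backs; the gripper's body (75 mm by 177 mm) begins 78 mm behind the grasp point.
Start: joints at [1.04, 0.3, 1.521, -0, 1.321, -0.067], TCP at [0.246, 0.492, 0.205] pointing down, gripper open.
Joint ranges: [-3.03, 3.03], [-0.79, 2.21], [0.23, 2.52], [-1.04, 4.18], [0, 3.07], [-2.55, 2.55]. Speed limits (rad/s): [2.22, 2.22, 2.57, 3.14, 3.14, 3.14].

### API

Orientations are given as [roll, pitch, yaw] about the fixed x, y, z axes, in that order (R = Rz(yaw) Ry(pitch) Rx(roll)).
In Python, from station import monitor, camera, ctrl gives the robot as it stands.
- The arm moves only by the tool apply_moves, never from a script. Its argument "plan" is one flat list of numbers, 4 for each row, row after row: the shift along the tool's x, y, z in mm, then the turn about the tool's z in rad. In form: [dx, dy, dz, spin, dx, dy, dz, spin, ...]. A call has 1 to 20 rows; each row shifts and turns the commanded pose from where the row before left it, along the tool's axes as they then stand; what a row does not reach is not made up. A row lasts 1/10 s, in which the tool goes at most 50 mm and 8.59 degrees, less where a joint would pass 70% of its speed; a pose out of reach is approached as far as the arm can. A call is refused whole if a number of a shift passes 50 or a number of a turn 0.15, either way. A call with a gripper value outside its range is refused whole. "hand" is the gripper command: -1 is shut, 1 is fully open, values between are in proportion, set as the call begins (left out, the last holds). The fingers move at their own pace and stop on an object; "squeeze" is the grip in N (left out, the last holds). Time passes only in rows, so rows that do not move let the fingers close. It gives the time, the measured TCP pose, the force, the opening and the grip force at its end, in the units of the state.
- monitor.get_obs(): the state, without advancing time (a new reading comes with each control period).
- camera(name): name is "side" or "top"; returns a dict with "image" (480x640x3 uint8, red, green, blue), "range_z" (480x640 float32, m along the optical axis (not along the pixel's ray), 0 where there is no reading), "mtx" (3x3 intrinsics, pixels), "rvec" (rotation vector, rad) and "tvec" (3), from world to camera coordinates, as OpenCV has them. Camera axes: x right, y down, z forward; pixel columns grow to the right and rows downward; lengths in m; the calibration is good to about 2 mm. A picture is of the moment at which its call begins.
- ctrl.hand_in(): hands the job in; it is judged then, once.
The state is a dict: "time_s": time; "qpos": joint angles; "joint_vel": joint speeds; "tau": joint torques, N m; "ee_pos": TCP position; "eef_rot": TCP orientation; "force": force on the tool from outside, world axes, zero at the start; "moment": the same for the moment, N m; "grip_width": finger opening in m; "grip_force": force on a finger pad.
Only numpy, scipy, OpenCV 4.12 (cv2) and the standard library are available. Lean on these libraries where they do the work, as an engineer would, in place of code of your own. Each camera call takes 0.05 s, during which the arm holds its last target. There are 200 camera calls.

### The job

Open the clear guard of the bench-top tube decapper: pull the spring plunger's knob straight out of the sloping deck and twist it clockwise into its rest notch, so that it stays out by itself when you let go. Then slide the guard by its handle all the way to the right (as seen from the robot), against its stop, leave the plunger parked in its notch, and do not shift or tip the tube rack and bottle beside the machine or the cap tray on top of it.

Things in the scene. Friction and masses are not known exactly. Their poses are not given: they have to be found in the camera images.
- machine: White bench-top tube decapper, 400 mm wide, 262 deep, 170 high, fixed to the bench; origin under its middle; x to its back, away from the operator, y to its left, z up. Its deck slopes at 28 degrees from level, low edge (62 mm high) at the front. Two aluminium rails cross the deck; a clear guard runs between them and covers an opening over tubes in the deck's left half.
- knob_grip (a point): Centre of the plunger's black fluted round knob (32 mm across, 26 tall; on its axis, half-way up), standing out of the lower rail. z points out of the deck along the plunger's axis, leaning 28 degrees from vertical to the machine's front; x lies along the cross pin and turns with the knob. With the pin in, the rail's top is 46 mm below this point. Nothing stands within 65 mm at the knob's height.
- sleeve (a point): Middle of the crown edge of the plunger's fixed steel sleeve (28 mm across, 26 mm above the rail), under the knob, on its axis; axes as guard_handle. The crown has a deep slot along x, in which the knob's cross pin sits at the start, a shallow rest notch 3 mm deep, 60 degrees clockwise of it (looking down on the knob), and a raised shoulder as a stop beyond the notch.
- plunger (a joint): How far the plunger is pulled out, m: 0 = pin engaged in the guard, 0.016 = out to its stop. Spring: about 8 N at 0, rising to 14 N. The cross pin clears the crown at 0.012, so pull 0.013 to 0.015 before twisting. Let go over the rest notch, it drops back to about 0.008 and stays there; let go before the notch, it catches on the crown's edge at 0.011 or springs home.
- knob (a joint): Turn of the knob, rad, growing clockwise as seen looking down on the knob: 0 = cross pin over the deep slot, 1.05 = over the middle of the rest notch, stop at 1.14. It turns with light friction, and only while the plunger is pulled out past 0.012.
- guard_handle (a point): Middle of the guard's handle: a black round bar 12 mm thick and 72 mm long, running up the slope on two feet (the free span between them is 40 mm), its centre 32 mm above the clear guard plate and 40 mm above the deck. Axes: x up the slope along the bar, y to the machine's left, z straight out of the deck.
- guard (a joint): How far the guard is slid open to the machine's right (against y of guard_handle), m: 0 = shut, 0.150 = fully open at its stop. While the plunger is engaged the pin holds the guard shut. It takes about 3 N to slide and stays where it is left.
- tube_rack: Loose dark grey rack of capped tubes, 104 x 80 mm, 98 mm high over the caps, standing on the bench beside the machine; origin under its middle. Leave alone.
- bottle: Loose white plastic bottle, 60 mm across, 170 mm high, standing on the bench beside the machine; origin under its middle. Leave alone.
- cap_tray: Loose small grey tray of spare caps, 50 x 80 mm, 26 mm high, standing on the machine's flat top behind the deck, on the left; origin under its middle. Leave alone.

How it is judged:
On the way:
1. the plunger is let go in its rest notch, with the guard still shut (value of joint plunger between 0.0065 and 0.0105 m and value of joint knob above 0.85 rad and contact force between the fingers and knob below 0.3 N and value of joint guard below 0.02 m), for 0.2 s.
At the end, for the whole second after the job is handed in: The plunger stands pulled out by itself in its rest notch (6.5 to 10.5 mm out, knob turned past 0.85 rad), and the guard rests within 10 mm of its right-hand stop (value of joint plunger between 0.0065 and 0.0105 m and value of joint knob above 0.85 rad and value of joint guard above 0.14 m and velocity of joint guard between -0.01 and 0.01 m/s); the robot touches nothing.
It fails at once if the tube rack, the bottle or the cap tray is shifted more than 25 mm or tipped (distance of any of tube_rack, bottle, cap_tray from where it was at the start of the episode above 0.025 m or angle between any of tube_rack, bottle, cap_tray's own z axis and vertical above 0.35 rad).
It also fails if it takes over 46 s, if anything falls off the work surface, if the arm or the gripper's body presses on something with over 40 N, if the wrist force passes 120 N, or if a joint passes its speed limit or range.

## Working session

There is one attempt and no reset: what is moved stays moved. The work goes in short steps, Python scripts to look and compute and a tool call to move; the robot and the scene stay as the last step left them, time stands still between calls to the robot, and variables do not carry over. Pictures are saved under pics/ and viewed, at most 10 in all, crops included, and the job is handed in when it is done.

Besides the shell and the picture viewer there is one more tool, called after "Call:" by a JSON object that holds its "method" and its "body", one argument or row to a line. apply_moves: Moves the arm, as the interface text tells. Its arguments: {"type":"object","properties":{"plan":{"type":"array","items":{"type":"number"}},"hand":{"type":"number"},"squeeze":{"type":"number"}},"required":["plan"]}

```bash
mkdir -p pics
cat > h.py <<'E'
from station import monitor, camera, ctrl
import numpy as np, cv2
from scipy.spatial.transform import Rotation as R
def cam(n):
    c=camera(n); M=cv2.Rodrigues(np.array(c['rvec'],float))[0]; t=np.array(c['tvec'],float).ravel(); K=np.array(c['mtx'])
    Z=c['range_z']; v,u=np.mgrid[:480,:640]
    P=np.stack([(u-K[0,2])/K[0,0]*Z,(v-K[1,2])/K[1,1]*Z,Z],-1)
    return c['image'],(P-t)@M,K,M,t
E
python3 - <<'E'
from h import *
for n in('side','top'):
    im,W,K,M,t=cam(n); cv2.imwrite(f'pics/{n}0.png',im[:,:,::-1]); np.save(n+'.npy',W); print(n,-M.T@t,K[0,0])
o=monitor.get_obs(); print(o, ctrl.tcp_to_grasp)
E
```

```text
side [0.44087065 0.55875755 0.75664523] 463.30856658052403
top [0.51075509 0.01106123 1.10450291] 488.287176727233
{'time_s': 0.1, 'qpos': array([ 1.04038998e+00,  3.00381663e-01,  1.52151200e+00, -1.77663272e-05,
        1.32069056e+00, -6.66055643e-02]), 'joint_vel': array([ 0.00057447, -0.00045199, -0.00131775,  0.000234  ,  0.00080817,
        0.00174882]), 'tau': array([ 1.00490135e-03, -5.32636678e+01, -3.53284228e+01,  7.09594740e-02,
        2.34415079e-02, -1.11057741e-04]), 'ee_pos': array([0.24593553, 0.49169329, 0.20496461]), 'eef_rot': array([-3.14060214e+00, -4.88242788e-05,  2.67779625e+00]), 'force': array([ 0.21335159, -0.06667615, -0.62966126]), 'moment': array([ 0.02203725, -0.02815056, -0.02355317]), 'grip_force': 0.0, 'grip_width': 0.09400260494490276} -0.0188
```

View pics/top0.png

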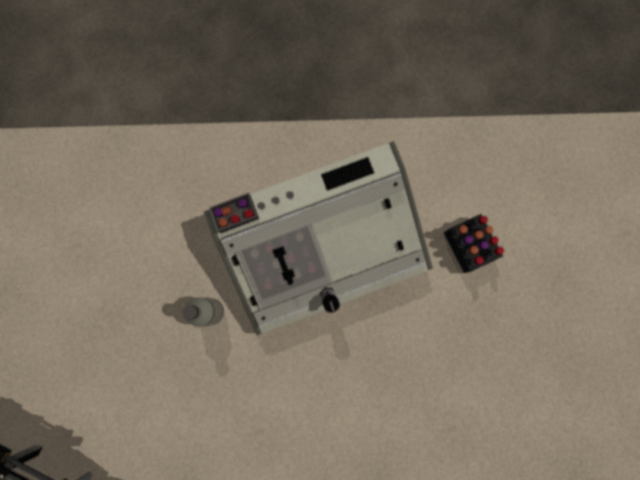

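View pics/side0.png

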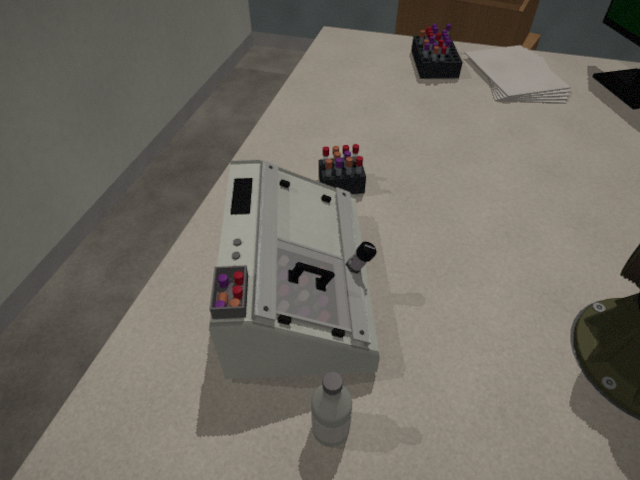

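Top view: image up is +x and left is +y. The knob is at about (331,301), the handle at (285,265), the bottle at (203,312) and the rack at (475,243). In the side view the knob is at (366,251) and the handle at (311,275).

Run:
```python
from h import *
W=np.load('top.npy'); S=np.load('side.npy')
def plane(P):
    P=P.reshape(-1,3); c=np.median(P,0); 
    for _ in range(3):
        U=np.linalg.svd(P-P.mean(0))[2][2]; d=(P-P.mean(0))@U; P=P[abs(d)<max(2*d.std(),.001)]
    U*=np.sign(U[2]); return P.mean(0),U,np.degrees(np.arccos(U[2])),np.arctan2(-U[1],-U[0])
for nm,A in (('top',W[210:250,340:380]),('side',S[200:235,285:330])):
    c,U,tilt,yaw=plane(A); print(nm,c.round(4),U.round(3),tilt.round(2),'yaw',yaw.round(4))
# edge directions: from top pixels of the back edge(z~.17): colour edges by eye
for p in [(331,301),(332,306),(328,292),(285,265),(278,250),(291,281),(280,257),(288,272),(240,250),(395,148),(213,208),(300,308),(380,275)]: print('top',p,W[p[1],p[0]].round(4))
for p in [(366,251),(368,246),(357,264),(311,269),(295,266),(330,273)]: print('side',p,S[p[1],p[0]].round(4))
im=cv2.imread('pics/top0.png'); im2=cv2.imread('pics/side0.png')
a=cv2.resize(im[225:325,230:360],None,fx=5,fy=5,interpolation=2)[:, :400*2]
cv2.imwrite('pics/tc.png',a)
cv2.imwrite('pics/sc.png',cv2.resize(im2[225:325,260:390],None,fx=5,fy=5,interpolation=2))
```

```text
top [ 0.6635 -0.0499  0.1282] [-0.445 -0.157  0.882] 28.15 yaw 0.34
side [ 0.6498 -0.0549  0.1196] [-0.442 -0.156  0.883] 27.98 yaw 0.3396
top (331, 301) [0.521  0.0108 0.1521]
top (332, 306) [0.5114 0.0091 0.1446]
top (328, 292) [0.5396 0.0165 0.1128]
top (285, 265) [0.5915 0.0979 0.1678]
top (278, 250) [0.6221 0.1123 0.1572]
top (291, 281) [0.5612 0.0878 0.1534]
top (280, 257) [0.6061 0.1063 0.1782]
top (288, 272) [0.5782 0.0927 0.1624]
top (240, 250) [0.6233 0.1862 0.1602]
top (395, 148) [ 0.8181 -0.1219  0.171 ]
top (213, 208) [0.7028 0.2339 0.185 ]
top (300, 308) [0.5086 0.0751 0.0886]
top (380, 275) [ 0.5731 -0.0918  0.0919]
side (366, 251) [0.5162 0.0244 0.1483]
side (368, 246) [0.5155 0.0109 0.1471]
side (357, 264) [0.529  0.0297 0.1146]
side (311, 269) [0.5903 0.1076 0.171 ]
side (295, 266) [0.6155 0.1136 0.1769]
side (330, 273) [0.5619 0.094  0.1544]
```

View pics/tc.png

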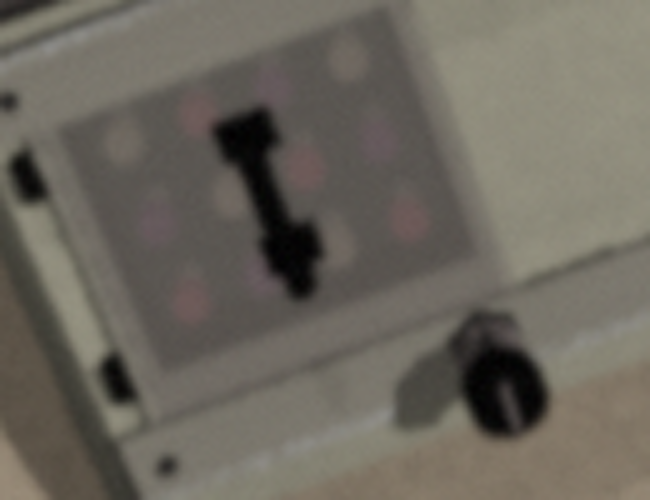

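View pics/sc.png

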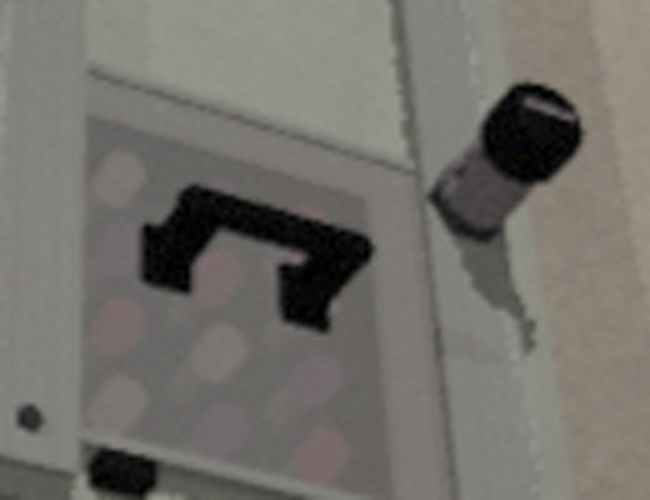

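```bash
cat >> h.py <<'E'
yaw=0.34;t28=np.radians(28)
ey=np.array([-np.sin(yaw),np.cos(yaw),0]); n=np.array([-np.sin(t28)*np.cos(yaw),-np.sin(t28)*np.sin(yaw),np.cos(t28)]); es=np.cross(ey,n)
F=np.array([es,ey,n])
E
python3 - <<'E'
from h import *
for nm in('top','side'):
    P=np.load(nm+'.npy'); im=cv2.imread(f'pics/{nm}0.png'); dark=im.max(2)<45
    Q=P@F.T; print(nm,'deck n',np.median(Q[210:250,340:380,2] if nm=='top' else Q[200:235,285:330,2]))
    for lab,c,r in(('knob',(0.517,.012,.147),.035),('handle',(.59,.1,.17),.06)):
        m=dark&(np.linalg.norm(P-c,axis=-1)<r); q=Q[m]
        print(lab,m.sum(),'pct 2/50/98\n',np.percentile(q,[2,10,50,90,98],axis=0).round(4).T)
        if lab=='knob':
            top=q[q[:,2]>np.percentile(q[:,2],97)-.004]; print('topface',len(top),top.mean(0).round(4),np.ptp(top,axis=0).round(4))
    rail=Q[300:312,295:305] if nm=='top' else Q[230:240,345:355]
    print('rail n',np.median(rail[...,2]))
print('F^T es',es,ey,n)
E
```

```text
top deck n -0.1726330928030326
knob 198 pct 2/50/98
 [[ 0.4878  0.4923  0.5058  0.5128  0.5141]
 [-0.1743 -0.1716 -0.1601 -0.1504 -0.1476]
 [-0.122  -0.1151 -0.1011 -0.0986 -0.0973]]
topface 107 [ 0.5004 -0.1618 -0.0996] [0.0278 0.0276 0.0048]
handle 299 pct 2/50/98
 [[ 0.5607  0.5662  0.6011  0.625   0.6264]
 [-0.1114 -0.1081 -0.1025 -0.0957 -0.0913]
 [-0.1632 -0.1616 -0.1294 -0.1258 -0.1243]]
rail n -0.15858999177575178
side deck n -0.1733766886080478
knob 260 pct 2/50/98
 [[ 0.4876  0.4923  0.5045  0.513   0.5146]
 [-0.1713 -0.1653 -0.1511 -0.1456 -0.1441]
 [-0.1214 -0.1182 -0.105  -0.1001 -0.0994]]
topface 113 [ 0.5009 -0.1565 -0.1011] [0.028  0.0271 0.0046]
handle 546 pct 2/50/98
 [[ 0.5617  0.5659  0.5956  0.6251  0.627 ]
 [-0.1072 -0.1025 -0.0959 -0.0933 -0.0896]
 [-0.1624 -0.1612 -0.1368 -0.1277 -0.1268]]
rail n -0.15930008790498024
F^T es [0.83240296 0.29445163 0.46947156] [-0.33348709  0.94275467  0.        ] [-0.44259651 -0.15656271  0.88294759]
```

Call:
{"method": "apply_moves", "body": {
  "plan": [0,0,-45,0,-38,-25,0,0,-38,-25,0,0,-38,-25,0,0,-38,-25,0,0,-38,-25,0,0,-38,-25,0,0,-38,-25,0,0,-38,-25,0,0,-38,-25,0,0,-38,-25,0,0,-38,-25,0,0,-38,-25,0,0,0,0,0,0],
  "hand": 0.3,
  "squeeze": 40
}}

```text
time_s: 1.5
ee_pos: [0.521, 0.0157, 0.2495]
eef_rot: [-3.141, -0.001, 2.673]
force: [0.3, 1.4, 0.3]
grip_width: 0.0611
grip_force: 0.0
```

Call:
{"method": "apply_moves", "body": {
  "plan": [0,0,0,0.145,0,0,0,0.145,0,0,0,0.145,0,0,0,0.145,0,0,0,0.145,0,0,0,0.145,0,0,0,0.145,0,0,0,0.145,0,0,0,0.145,0,0,0,0.145,0,0,0,0.145,0,0,0,0.145,0,0,0,0,0,0,0,0]
}}

```text
time_s: 2.9
ee_pos: [0.5195, 0.0199, 0.2503]
eef_rot: [-3.141, 0.0, 0.943]
force: [0.4, 0.5, 0.8]
grip_width: 0.0614
grip_force: 0.0
```

```bash
cat > d.py <<'E'
from h import *
import sys
o=monitor.get_obs(); T=R.from_euler('xyz',o['eef_rot']).as_matrix()
g=np.array([float(v) for v in sys.argv[1:4]]); 
print(o['time_s'],o['qpos'].round(3),o['ee_pos'].round(4),o['eef_rot'].round(3)); print('to target, tool mm',(T.T@(g-o['ee_pos'])*1000).round(1),'n in tool',(T.T@n).round(3))
E
python3 d.py .5198 .0152 .1163
```

```text
2.9 [-0.032  0.201  1.54   0.     1.401  0.596] [0.5195 0.0199 0.2503] [-3.141  0.     0.943]
to target, tool mm [ -3.6   3.1 134. ] n in tool [-0.387 -0.266 -0.883]
```

Call:
{"method": "apply_moves", "body": {
  "plan": [-4,3,0,0,0,0,30,0,0,0,30,0,0,0,30,0,0,0,24,0,0,0,19,0,0,0,0,0,0,0,0,0]
}}

```text
time_s: 3.7
ee_pos: [0.5199, 0.0144, 0.118]
eef_rot: [3.141, -0.0, 0.939]
force: [-0.3, -0.8, 0.5]
grip_width: 0.0609
grip_force: 0.0
```

```bash
python3 d.py .5198 .0152 .1163
python3 - <<'E'
from h import *
im=cam('side')[0]; cv2.imwrite('pics/s2.png',cv2.resize(im[180:330,260:460],None,fx=4,fy=4,interpolation=2)[:,:,::-1])
E
```

```text
3.7 [-0.043  0.325  1.704  0.     1.113  0.589] [0.5199 0.0144 0.118 ] [ 3.141 -0.     0.939]
to target, tool mm [ 0.6 -0.6  1.7] n in tool [-0.388 -0.265 -0.883]
```

View pics/s2.png

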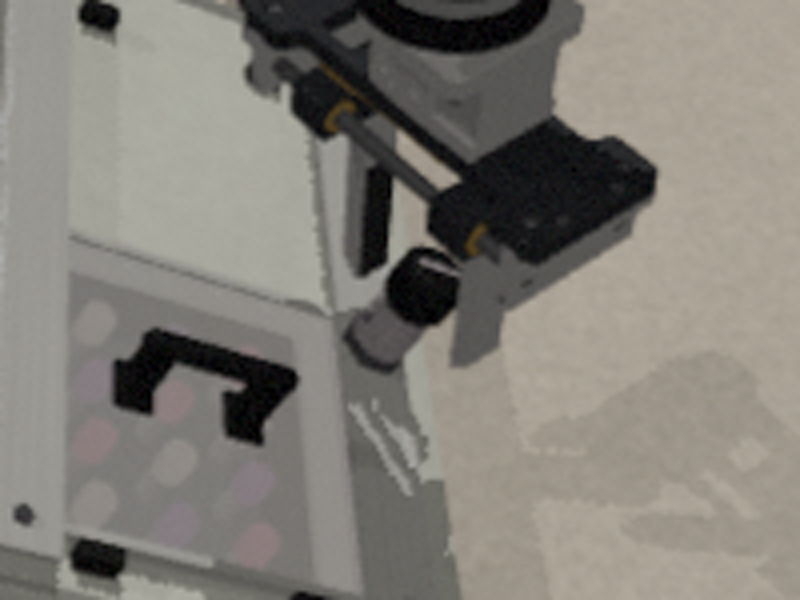

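The open fingers straddle the knob (crop (422,285)), one on each side, so I'll close them now.

Call:
{"method": "apply_moves", "body": {
  "plan": [0,0,1,0,0,0,0,0,0,0,0,0,0,0,0,0,0,0,0,0,0,0,0,0],
  "hand": -1,
  "squeeze": 40
}}

```text
time_s: 4.35
ee_pos: [0.5203, 0.0143, 0.1171]
eef_rot: [3.14, -0.001, 0.938]
force: [1.3, -3.8, 5.6]
grip_width: 0.0346
grip_force: 42.9
```

Call:
{"method": "apply_moves", "body": {
  "plan": [-1.4,-0.95,-3.2,0,-1.4,-0.95,-3.2,0,-1.4,-0.95,-3.2,0,-1.4,-0.95,-3.2,0,0,0,0,0,0,0,0,0]
}}

```text
time_s: 4.95
ee_pos: [0.5141, 0.0123, 0.1288]
eef_rot: [3.14, -0.001, 0.938]
force: [12.1, -0.7, -10.5]
grip_width: 0.0343
grip_force: 40.0
```

Run:
```python
from h import *
o=monitor.get_obs(); print(o['force']@n, (o['ee_pos']-np.array([.5203,.0143,.1171]))@F.T*1000, o['force'],o['moment'])
```

```text
-14.510663089446409 [-0.28571943  0.2376967  13.35468773] [ 12.06122315  -0.74305156 -10.52015103] [-0.46248806 -2.40370658 -0.11317344]
```

Call:
{"method": "apply_moves", "body": {
  "plan": [-0.3,-0.2,-0.6,0,0,0,0,0.12,0,0,0,0.12,0,0,0,0.12,0,0,0,0.12,0,0,0,0.12,0,0,0,0]
}}

```text
time_s: 5.65
ee_pos: [0.5138, 0.0117, 0.1293]
eef_rot: [3.14, -0.002, 0.333]
force: [12.5, -7.0, -10.5]
grip_width: 0.0318
grip_force: 40.0
```

Run:
```python
from h import *
o=monitor.get_obs(); print(F@o['force'],F@o['moment'],(o['ee_pos']-np.array([.5203,.0143,.1171]))@F.T*1000,o['eef_rot'],o['grip_width'])
```

```text
[  3.40633917 -10.78378274 -13.67912359] [-1.62170541 -1.88914847  0.92646877] [-0.45059158 -0.31017401 14.04737457] [ 3.14025599e+00 -1.53398688e-03  3.33394806e-01] 0.03181667436330965
```

Call:
{"method": "apply_moves", "body": {
  "plan": [0,0,0,0.12,0,0,0,0.12,0,0,0,0.12,0,0,0,0.12,0,0,0,0.12,0,0,0,0]
}}

```text
time_s: 6.25
ee_pos: [0.5126, 0.0123, 0.1291]
eef_rot: [-3.142, 0.001, -0.264]
force: [3.4, -1.7, -8.4]
grip_width: 0.0343
grip_force: 40.0
```

Run:
```python
from h import *
o=monitor.get_obs(); print(F@o['force'],F@o['moment'],(o['ee_pos']-np.array([.5203,.0143,.1171]))@F.T*1000,o['eef_rot'],o['grip_width'])
im=cam('top')[0]; cv2.imwrite('pics/t3.png',cv2.resize(im[250:350,270:390],None,fx=5,fy=5,interpolation=2)[:,:,::-1])
```

```text
[-1.63246035 -2.75215798 -8.65879462] [ 0.02487243 -0.59967111  0.14733739] [-1.3432364   0.68583476 14.2642413 ] [-3.14158331e+00  1.35274806e-03 -2.64049202e-01] 0.034266740138538844
```

Call:
{"method": "apply_moves", "body": {
  "plan": [0.8,-0.5,1.8,0,0.8,-0.5,1.8,0,0,0,0,0]
}}

```text
time_s: 6.6
ee_pos: [0.5136, 0.0123, 0.128]
eef_rot: [3.14, 0.003, -0.259]
force: [-20.5, -5.8, 27.2]
grip_width: 0.0351
grip_force: 40.0
```

```bash
cat > f.py <<'E'
from h import *
o=monitor.get_obs(); print(F@o['force'],F@o['moment'],(o['ee_pos']-np.array([.5203,.0143,.1171]))@F.T*1000,o['eef_rot'],o['grip_width'])
E
python3 f.py
```

```text
[-6.00537092  1.39949908 34.01126679] [ 0.74576379  3.96502346 -0.18068931] [-1.0652316   0.36737629 12.96264115] [ 3.13993049e+00  2.52989224e-03 -2.58833195e-01] 0.03506935946567309
```

Call:
{"method": "apply_moves", "body": {
  "plan": [0.8,-0.5,1.8,0,0,0,0,0]
}}

```text
time_s: 6.8
ee_pos: [0.5154, 0.0119, 0.1262]
eef_rot: [3.14, -0.0, -0.259]
force: [-10.6, -10.2, 18.2]
grip_width: 0.0347
grip_force: 40.0
```

```bash
python3 f.py
```

```text
[-3.3215422  -6.05179279 22.37332351] [-0.6251072   2.52324165  0.40796764] [-0.50471634 -0.61440336 10.52223026] [ 3.13950343e+00 -4.34680722e-04 -2.59064110e-01] 0.03469279313488183
```

Call:
{"method": "apply_moves", "body": {
  "plan": [0,0,0,0,0,0,0,0,0,0,0,0,0,0,0,0],
  "hand": 0.3
}}

```text
time_s: 7.2
ee_pos: [0.5156, 0.0132, 0.1244]
eef_rot: [-3.142, 0.0, -0.261]
force: [0.7, 0.2, 0.1]
grip_width: 0.0604
grip_force: 0.0
```

Call:
{"method": "apply_moves", "body": {
  "plan": [0,0,-30,0,0,0,-40,0,0,0,-40,0,0,0,0,0]
}}

```text
time_s: 7.6
ee_pos: [0.5174, 0.0131, 0.2396]
eef_rot: [-3.14, -0.008, -0.261]
force: [0.9, 0.1, 0.2]
grip_width: 0.0612
grip_force: 0.0
```

Run:
```python
from h import *
im,W,*_=cam('side'); cv2.imwrite('pics/s4.png',cv2.resize(im[215:295,320:400],None,fx=7,fy=7,interpolation=2)[:,:,::-1])
m=(im.max(2)<45)&(np.linalg.norm(W-(.513,.012,.152),axis=-1)<.035); q=W[m]@F.T
print(m.sum(),np.percentile(q,[2,10,50,90,98],axis=0).round(4).T); t=q[q[:,2]>np.percentile(q[:,2],97)-.004];print(t.mean(0))
print(monitor.get_obs()['ee_pos'])
```

```text
258 [[ 0.488   0.4918  0.5055  0.513   0.5147]
 [-0.1696 -0.1644 -0.1511 -0.1453 -0.1439]
 [-0.1131 -0.1095 -0.0973 -0.0918 -0.0913]]
[ 0.50145575 -0.15677141 -0.09277337]
[0.51649439 0.0131563  0.23661305]
```

View pics/s4.png

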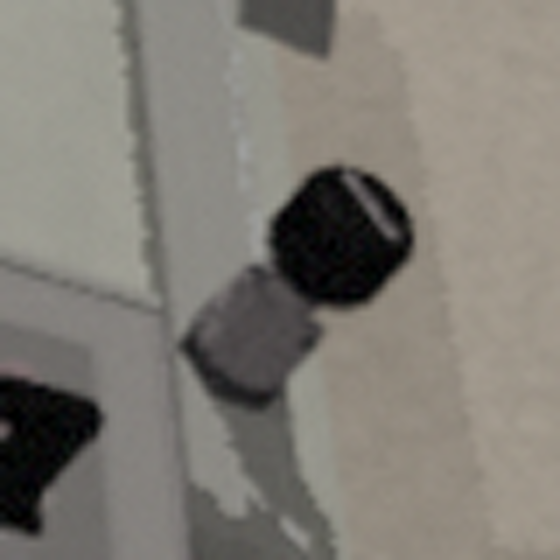

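```bash
python3 - <<'E'
from h import *
im,W,K,M,t=cam('side'); C=-M.T@t
def hit(u,v,nn):
    d=M.T@np.linalg.inv(K)@[u,v,1]; s=(nn-C@n)/(d@n); return F@(C+s*d)
def ang(a,b,nn):
    a,b=hit(*a,nn),hit(*b,nn); print(a,b,np.degrees(np.arctan2((b-a)[1],(b-a)[0])))
ang((369.7,240),(376.9,249),-.0920)
ang((260+522/5,225+97/5),(260+577/5,225+114/5),-.1)
E
python3 d.py $(python3 -c "
from h import *
g=F.T@np.array([.594,-.099,-.133]);g[2]-=.009;print(*g)")
```

```text
[ 0.50174271 -0.16924524 -0.092     ] [ 0.48929126 -0.15263221 -0.092     ] 126.85152408390722
[ 0.50867776 -0.1627434  -0.1       ] [ 0.48552512 -0.16333542 -0.1       ] -178.53526132069908
7.7 [-0.046  0.201  1.576  0.     1.364  1.787] [0.5158 0.0132 0.2347] [-3.141e+00 -1.000e-03 -2.620e-01]
to target, tool mm [  45.  -104.4   82.3] n in tool [-0.386  0.265 -0.883]
```

The line on the knob has turned about 55° clockwise and the knob stands about 8 mm out, so the plunger is parked in its notch. Next is the handle.

Call:
{"method": "apply_moves", "body": {
  "plan": [0,0,0,-0.12,0,0,0,-0.12,0,0,0,-0.12,0,0,0,-0.12,0,0,0,-0.12,0,0,0,0,0,0,0,0]
}}

```text
time_s: 8.4
ee_pos: [0.5154, 0.0131, 0.2334]
eef_rot: [-3.141, 0.002, 0.334]
force: [0.0, -0.7, -0.3]
grip_width: 0.0609
grip_force: 0.0
```

```bash
python3 d.py $(python3 -c "
from h import *
g=F.T@np.array([.594,-.099,-.133]);g[2]-=.014;print(*g)")
python3 - <<'E'
from h import *
print(F.T@np.array([.594,-.099,-.133]))
E
```

```text
8.4 [-0.046  0.203  1.577  0.     1.364  1.191] [0.5154 0.0131 0.2334] [-3.141e+00  2.000e-03  3.340e-01]
to target, tool mm [ 96.5 -61.   85.9] n in tool [-0.471  0.002 -0.882]
[0.58632792 0.10239439 0.16143408]
```

Call:
{"method": "apply_moves", "body": {
  "plan": [32,-20,0,0,32,-20,0,0,32,-21,0,0,0,0,30,0,0,0,30,0,0,0,15,0,0,0,11,0,0,0,0,0]
}}

```text
time_s: 9.2
ee_pos: [0.5855, 0.1023, 0.147]
eef_rot: [-3.141, 0.002, 0.336]
force: [-0.3, -0.1, 1.3]
grip_width: 0.0609
grip_force: 0.0
```

```bash
python3 d.py 0.5863 0.1024 0.1474
python3 - <<'E'
from h import *
im,*_=cam('side'); a=cv2.resize(im[190:320,250:410],None,fx=4,fy=4,interpolation=2)[:,:,::-1]
cv2.imwrite('pics/s5.png',a)
E
```

```text
9.2 [0.111 0.45  1.455 0.    1.239 1.346] [0.5855 0.1023 0.147 ] [-3.141e+00  2.000e-03  3.360e-01]
to target, tool mm [ 0.8  0.2 -0.4] n in tool [-0.472  0.001 -0.882]
```

View pics/s5.png

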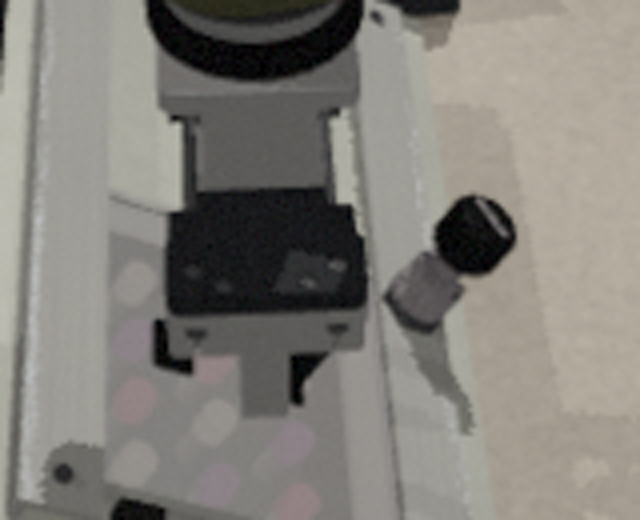

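The near finger sits between the handle's feet (crop (265,380)). I'll narrow the opening and push right.

Call:
{"method": "apply_moves", "body": {
  "plan": [0,0,0,0,0,0,0,0,0,0,0,0,0,0,0,0,0,6,0,0,0,9,0,0,0,10,0,0,0,10,0,0,0,10,0,0,0,10,0,0,0,10,0,0,0,10,0,0,0,10,0,0,0,10,0,0,0,10,0,0,0,10,0,0,0,10,0,0,0,10,0,0,0,6,0,0,0,0,0,0],
  "hand": -0.4
}}

```text
time_s: 11.25
ee_pos: [0.6328, -0.0318, 0.1481]
eef_rot: [3.141, 0.001, 0.337]
force: [-0.7, -1.4, -0.1]
grip_width: 0.0287
grip_force: 0.0
```

```bash
cat > g.py <<'E'
from h import *
o=monitor.get_obs(); print(o['time_s'],'shift s,y,n mm',(F@(o['ee_pos']-np.array([.5855,.1023,.147]))*1000).round(1),'force',(F@o['force']).round(1),o['grip_width'])
E
python3 g.py
```

```text
11.25 shift s,y,n mm [   0.4 -142.2    1. ] force [-1.  -1.   0.5] 0.02870959755835971
```

Call:
{"method": "apply_moves", "body": {
  "plan": [0,4,0,0,0,4,0,0,0,3,0,0,0,2,0,0,0,1,0,0,0,1,0,0,0,0,0,0]
}}

```text
time_s: 11.95
ee_pos: [0.6378, -0.0449, 0.1485]
eef_rot: [3.141, -0.0, 0.338]
force: [-1.6, 0.9, -0.8]
grip_width: 0.0276
grip_force: 0.7
```

```bash
python3 g.py
```

```text
11.95 shift s,y,n mm [   0.9 -156.2    1.2] force [-1.4  1.4 -0.1] 0.027645662045134786
```

Call:
{"method": "apply_moves", "body": {
  "plan": [0,1,0,0,0,1,0,0,0,1,0,0,0,0,0,0]
}}

```text
time_s: 12.35
ee_pos: [0.6389, -0.0477, 0.1485]
eef_rot: [3.141, -0.0, 0.338]
force: [-0.7, 2.7, -1.6]
grip_width: 0.028
grip_force: 0.8
```

```bash
python3 g.py
```

```text
12.35 shift s,y,n mm [   1.  -159.3    1.2] force [-0.6  2.8 -1.5] 0.028000784322644405
```

Call:
{"method": "apply_moves", "body": {
  "plan": [0,1.5,0,0,0,1.5,0,0,0,0,0,0]
}}

```text
time_s: 12.65
ee_pos: [0.6394, -0.0492, 0.1484]
eef_rot: [-3.139, 0.0, 0.338]
force: [-4.3, 10.0, -0.0]
grip_width: 0.028
grip_force: 5.6
```

```bash
python3 g.py
```

```text
12.65 shift s,y,n mm [   0.9 -160.8    1.1] force [-0.7 10.9  0.3] 0.028025581269273216
```

The force has risen to 11 N, so the guard is on its stop. I'll back off to clear the bar and lift away.

Call:
{"method": "apply_moves", "body": {
  "plan": [0,-5,0,0,0,-3,0,0,0,0,-20,0,0,0,-40,0,0,0,-40,0,-40,0,-30,0,-40,0,0,0,-40,0,0,0,-40,0,0,0,-40,0,0,0,0,0,0,0]
}}

```text
time_s: 13.75
ee_pos: [0.4458, -0.1103, 0.2794]
eef_rot: [3.14, -0.001, 0.336]
force: [0.1, -0.1, -0.6]
grip_width: 0.0282
grip_force: 0.0
```

Run:
```python
from h import *
im,W,*_=cam('side'); cv2.imwrite('pics/s6.png',im[:,:,::-1][100:480,150:550])
for lab,c,r in(('knob',(.513,.012,.152),.035),('handle',(.636,-.039,.165),.06)):
    m=(im.max(2)<45)&(np.linalg.norm(W-c,axis=-1)<r); q=W[m]@F.T; print(lab,m.sum(),np.percentile(q,[2,50,98],axis=0).round(4).T)
print(monitor.get_obs()['ee_pos'],monitor.get_obs()['force'])
```

```text
knob 258 [[ 0.4886  0.5051  0.5149]
 [-0.1699 -0.1512 -0.144 ]
 [-0.1139 -0.0971 -0.0909]]
handle 421 [[ 0.5615  0.5961  0.627 ]
 [-0.2556 -0.2456 -0.2393]
 [-0.1626 -0.1375 -0.1262]]
[ 0.44748859 -0.10991023  0.27947569] [-0.07986316 -0.07345333 -0.12655247]
```

View pics/s6.png

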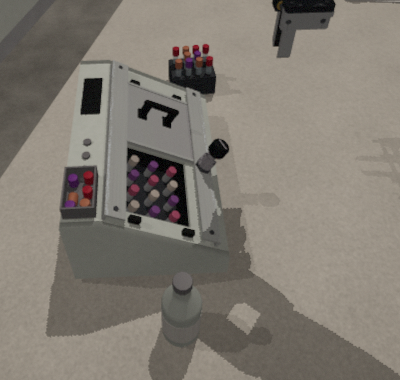

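The guard is fully open: the handle moved about 150 mm and the tubes are uncovered. The knob still stands out at crop (218,148), and the rack, bottle and tray haven't moved.

```bash
python3 -c "
from station import ctrl
print(ctrl.hand_in())"
```

```text
the job is handed in; nothing more can be done
None
```

I handed the job in at about 14 s, with no verdict shown: the plunger stands about 8 mm out, turned about 55° (0.95 rad) into its notch, the guard is open about 150 mm against its right stop, and the rack, bottle and tray looked undisturbed.

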